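Seat the V-pulley and lock its set collar

TASK

The V-pulley on this jackshaft has crept off the spacer sleeve that sets its place: loosen the thumbscrew of the set collar by about a quarter turn, then slide the collar along the shaft so that it pushes the pulley fully home on the sleeve, which ends out of sight in the pulley's recess and has to be felt, and press it there for a moment with a firm push of about 12 N. Do not ram it: the collar must never bear on the pulley with more than 20 N. With the collar still up against the pulley, screw the thumbscrew hard down again and let go; do not disturb the can, the bottle or the screwdriver.

Things in the scene. Friction and masses are not known exactly. Their poses are not given: they have to be found in the camera images.
- rig: Jackshaft rig fixed to the bench: grey frame 400 x 135 mm, 40 mm high; fixed level 20 mm steel shaft, axis 73 mm above the bench, in two blue pillow blocks (127 mm across, 38 mm along the shaft, tops 31 mm above its axis) at y = -140 and +140 mm; a fixed 26 mm thick sleeve on the shaft by the +y block. Origin on the bench under the shaft's middle; y axis along the shaft towards home, z up.
- knob (a point): Centre of the thumbscrew's head, a knurled brass knob 22 mm in diameter and 16 mm tall, black index line on top, upright on a 10 mm stem above the middle of the collar: 43 mm above the shaft axis, its underside 17 mm above the collar's top. It travels with the collar, which can be slid by it.
- thumbscrew (a joint): Turn of the thumbscrew, rad, right-hand thread: 0 is hard down at its stop, positive is loosened (counter-clockwise from above). Starts tight, 0 to 0.12. Below about 0.75 its tip grips the shaft (hard down it holds the collar against 80 N), beyond that the collar is free. It turns with about 0.06 N m, rising sharply at the stop; it stays where it is left.
- collar: Set collar, a dark steel ring 36 mm in diameter, 20 mm wide, on the shaft. Origin on the shaft axis at mid-width, axes as the rig's. It slides on the shaft (about 2.5 N once the screw is loose) but does not turn (the screw's tip runs in the keyway). It starts at y = -55 to -15 mm in the rig's frame and is up against the pulley's boss when its origin is 10 mm short of the pulley's.
- pulley: Aluminium V-pulley keyed to the shaft: slides with about 4 N, does not turn. Rim 76 mm across, 30 mm wide; towards the collar a boss 34 mm across, 30 mm long. Origin on the axis at the boss's free end, axes as the rig's, rim at y = 30 to 60 mm. Starts at y = 10 to 18 mm in the rig's frame. Home (recess solid on the sleeve) lies at y = 22 to 52 mm, different each time, not visible, found by feel.
- can_mid (a point): Middle (58 mm up) of a red drinks can, 66 mm in diameter and 115 mm tall, standing beyond the rig. A bystander.
- bottle_mid (a point): Middle (60 mm up) of a white bottle with a yellow label and a red cap, 44 mm in diameter and 120 mm tall, standing beyond the rig. A bystander.
- screwdriver: A screwdriver with an orange handle, 200 mm long, lying on the bench between the rig and the robot, x axis along it towards the tip. A bystander.

How it is judged (in metres and radians):
On the way, in this order (a step that is already met when the one before it is completed fails the run):
1. the thumbscrew is loosened so that the collar is free (by more than 0.9 rad) (value of joint thumbscrew above 0.9 rad), for 0.2 s.
2. the collar presses the pulley home on the sleeve with more than 8 N (short of home the pulley gives way at 4 N) (contact force between collar and pulley above 8 N and y of pulley in the frame of rig above 0.0205 m), for 0.15 s.
At the end, for the whole second after the job is handed in: The pulley is where it was pressed home on the sleeve (at least 20.5 mm along the rig's y axis), the collar's face is within 1.5 mm of the pulley's boss, the thumbscrew is screwed down to within 0.25 rad of hard down, and collar and pulley are at rest (value of joint thumbscrew below 0.25 rad and y of pulley in the frame of rig above 0.0205 m and y of collar in the frame of pulley above -0.0115 m and linear speed of each of collar, pulley below 0.01 m/s); the robot touches nothing.
It fails at once if the collar bore on the pulley with more than 20 N (contact force between collar and pulley above 20 N).
It fails at once if the can was moved by more than 25 mm or knocked over (distance of can_mid from where it was at the start of the episode above 0.025 m).
It fails at once if the bottle was moved by more than 25 mm or knocked over (distance of bottle_mid from where it was at the start of the episode above 0.025 m).
It fails at once if the screwdriver was moved by more than 25 mm or knocked over (distance of screwdriver from where it was at the start of the episode above 0.025 m).
It also fails if it takes over 64 s, if anything falls off the work surface, if the arm or the gripper's body presses on something with over 40 N, if the wrist force passes 120 N, or if a joint passes its speed limit or range.

ROBOT

A 7-joint arm with a two-finger parallel gripper is mounted at the origin on the work surface. World frame = base frame: x ahead of the robot, y to its left, z up, the work surface at z = 0. Lengths are in mm, angles in rad, forces in N, time in s.
With the tool pointing down it reaches from about 400 to 875 mm from the base axis. Payload 4.4 kg.
Tool frame: the origin (TCP) lies midway between the tips of the shut fingers; the grasp point (between the pads) lies 19 mm behind it; z points along the fingers, y is the line along which they close (so a half turn about z gives the same grasp; the last joint's range is limited). The gripper opens to 85 mm and grips with 20 to 120 N. Pads are 22 mm wide; open, the fingers measure 114 mm over their backs; the gripper's body (76 mm by 85 mm) begins 54 mm behind the grasp point. The pads swing forward as they close: fully open they stand 13 mm farther back than shut.
Start: joints at [1.044, 0.628, 0.038, 1.517, -0.027, 0.996, -0.02], TCP at [289.06, -582.204, 231.313] pointing down, gripper open.
Joint ranges: [-3.06, 3.06], [-0.37, 2.12], [-1.25, 1.32], [0.18, 2.47], [-1.1, 4.24], [0.23, 1.98], [-2.94, 2.94]. Speed limits (rad/s): [2.57, 2.57, 3.14, 3.14, 3.14, 3.14, 3.14].

INTERFACE

Orientations are given as [roll, pitch, yaw] about the fixed x, y, z axes, in that order (R = Rz(yaw) Ry(pitch) Rx(roll)).
In Python, from cell import telemetry, eyes, ctrl, finder gives the robot as it stands.
- The arm moves only by the tool move_arm, never from a script. Its argument "steps" is a list of rows, each a list of 7 numbers: the turn, a rotation vector about the world's x, y, z in degrees, then the shift along the world's x, y, z in m, then the finger opening in m, from 0 to 0.0854. A call has 1 to 5 rows; each row shifts and turns the commanded pose from where the row before left it; what a row does not reach is not made up. A row lasts 1/10 s, in which the tool goes at most 50 mm and 8.59 degrees, less where a joint would pass 70% of its speed; a pose out of reach is approached as far as the arm can. A call with a gripper value outside its range is refused whole. The fingers move at their own pace and stop on an object; the grip force is fixed at half the most. Time passes only in rows, so rows that do not move let the fingers close. It gives the time, the measured TCP pose, the force, the opening and the grip force at its end, in the units of the state.
- telemetry.read_state(): the state, without advancing time (a new reading comes with each control period).
- eyes.get_image(name): name is "side" or "top" or "wrist"; returns (picture, depth): 400x640x3 uint8, blue, green, red; 400x640 float32, mm along the optical axis (not along the pixel's ray), 0 where there is no reading.
- eyes.calibration(name): a dict with "fx", "fy", "cx", "cy" (pixels), "position" and "attitude" of the camera in the world. Camera axes: x right, y down, z forward; pixel columns grow to the right and rows downward; lengths in mm; the calibration is good to about 2 mm. The wrist camera is an equidistant fisheye: a pixel r from the principal point sees the ray r / f radians off the axis. A picture is of the moment at which its call begins: read the wrist's pose just before it. calibration takes no time and is no camera call; for the wrist camera it gives the pose at the moment of the call.
- ctrl.finish_job(): hands the job in; it is judged then, once.
Trained networks look in the newest picture that a camera, given by its name, has taken for a name from the list of things; names that differ only in an ending like _2 or _b are one class to them, and where a whole thing is asked for, a point or a joint stands for the part that bears it (a point fixed in the world has none). Each returns a list of dicts, best first, with "confidence" (0 to 1); they miss things now and then, are a little off and sometimes report something else, mostly with a low value. They report only what shows in the picture. A call takes as long as a camera call.
- finder.boxes_of(camera, name): "location" ([x, y, z] in mm, in the coordinates of the camera as it stood for that picture, good to about 4 mm: the middle of the surface that is visible of it).
- finder.cut_out(camera, name): "mask" (400x640 bool, what is visible of it).
- finder.pinpoint(camera, name): "location" ([x, y, z] in mm, in the coordinates of the camera as it stood for that picture, good to about 4 mm: a listed point, or the origin of a listed thing).
The state is a dict: "clock": time; "qpos": joint angles; "qd": joint speeds; "tau": joint torques, N m; "eef_pos": TCP position; "tool_rot": TCP orientation; "force": force on the tool from outside, world axes, zero at the start; "torque": the same for the moment, N m; "width": finger opening in mm; "gripper_force": force on a finger pad.
Only numpy, scipy, OpenCV 4.12 (cv2) and the standard library are available. Lean on these libraries where they do the work, as an engineer would, in place of code of your own. Each camera call takes 0.05 s, during which the arm holds its last target. There are 200 camera calls.

## Working session

There is one attempt and no reset: what is moved stays moved. The work goes in short steps, Python scripts to look and compute and a tool call to move; the robot and the scene stay as the last step left them, time stands still between calls to the robot, and variables do not carry over. Pictures are saved under pics/ and viewed, at most 10 in all, crops included, and the job is handed in when it is done.

Besides the shell and the picture viewer there is one more tool, called in YAML: its name, and indented under it one key for each argument. move_arm: Moves the arm, as the interface text tells. Its arguments: {"type":"object","properties":{"steps":{"type":"array"}},"required":["steps"]}

```bash
mkdir -p pics; cat > h.py <<'E'
import numpy as np, cv2
from scipy.spatial.transform import Rotation as R
from cell import telemetry, eyes, ctrl, finder
def w(cam,p):
    c=eyes.calibration(cam); a=np.array(c["attitude"])
    M=a if a.shape==(3,3) else R.from_euler('xyz',a).as_matrix()
    return M@np.array(p)+np.array(c["position"])
E
python3 - <<'E'
from h import *
s=telemetry.read_state(); print(s)
for c in ["top","side"]:
    im,d=eyes.get_image(c); cv2.imwrite(f"pics/{c}0.png",im); print(c,eyes.calibration(c))
    for n in ["rig","knob","collar","pulley","can_mid","bottle_mid","screwdriver"]:
        for r in finder.pinpoint(c,n)[:2]: print(c,n,round(r["confidence"],2),w(c,r["location"]).round(1))
print(telemetry.read_state()["clock"])
E
```

```text
{'clock': 0.0, 'qpos': array([ 1.04416877,  0.62935385,  0.03842668,  1.51841553, -0.0269934 ,
        0.99629726, -0.01999485]), 'qd': array([ 0.00013977, -0.00103627,  0.00088317,  0.00111385,  0.00220251,
        0.00150102, -0.00071527]), 'tau': array([-1.38159969e-03, -5.63395929e+01,  1.22582451e+00, -1.93438321e+01,
        1.10353858e-02,  1.07541075e-02, -3.45411661e-05]), 'eef_pos': array([ 288.78903138, -581.59530399,  230.36862016]), 'tool_rot': array([-3.13963642e+00,  2.38371548e-05,  4.60847606e-01]), 'force': array([ 0.02934425,  0.63473841, -0.37719612]), 'torque': array([-0.00285587,  0.01171277, -0.02071019]), 'gripper_force': 0.0, 'width': 85.21600846061553}
top {'fx': 454.8996604598679, 'fy': 454.8996604598679, 'cx': 321.3810835831351, 'cy': 199.15877453773865, 'position': array([ 519.0549212 ,   23.66410318, 1115.8539807 ]), 'attitude': array([-3.06101056,  0.01023151, -1.57477813])}
top rig 0.82 [622.  107.5   2. ]
top rig 0.22 [616.4  92.1  73.8]
top knob 0.45 [618.6 126.2  76.2]
top knob 0.42 [614.   89.9 118.7]
top collar 0.73 [616.   93.5  74.6]
top pulley 0.92 [618.2 124.9  73.8]
top can_mid 0.77 [811.6 202.4  59.7]
top bottle_mid 0.79 [764.2 -38.6  63.1]
top screwdriver 0.71 [485.6 153.6  -2.9]
side {'fx': 492.82213064183765, 'fy': 492.82213064183765, 'cx': 320.12290186206326, 'cy': 197.71130972291368, 'position': array([ 302.5780728 , -602.37574084,  877.88955118]), 'attitude': array([-2.41327939, -0.01464898, -0.46900071])}
side rig 0.62 [6.159e+02 1.124e+02 2.000e-01]
side knob 0.68 [611.4  91.1 115.2]
side knob 0.25 [809.3 206.5  58. ]
side collar 0.64 [614.3  91.3  71.6]
side pulley 0.59 [618.8 121.1  72.8]
side can_mid 0.73 [808.3 206.5  56.2]
side bottle_mid 0.58 [763.2 -41.3  60.7]
side screwdriver 0.98 [482.7 151.1  -0.5]
0.8
```

View images.

View pics/top0.png

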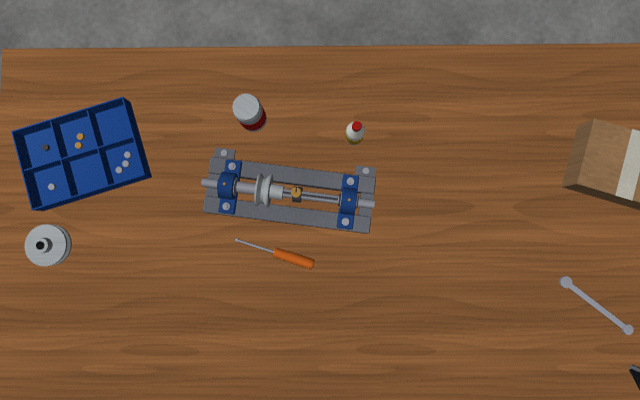

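```bash
python3 - <<'E'
from h import *
# rig yaw: pillow blocks (blue) tops from both cams via depth
for c in ["top","side"]:
    im,d=eyes.get_image(c); k=eyes.calibration(c)
    hsv=cv2.cvtColor(im,cv2.COLOR_BGR2HSV)
    v,u=np.nonzero((hsv[...,0]>95)&(hsv[...,0]<130)&(hsv[...,1]>90)&(d>0)); z=d[v,u]
    P=np.c_[(u-k["cx"])/k["fx"]*z,(v-k["cy"])/k["fy"]*z,z]
    W=np.array([w(c,[0,0,0])])+P@R.from_euler('xyz',k["attitude"]).as_matrix().T
    W=W[(W[:,2]>60)&(W[:,2]<115)&(abs(W[:,0]-617)<150)]
    hi=W[:,2]>90
    for m,nm in [(W[:,1]<108,"lo"),(W[:,1]>=108,"hi")]:
        for q in (m,m&hi):
            print(c,nm,q.sum(),np.median(W[q],axis=0).round(1) if q.any() else 0, W[q].mean(0).round(1) if q.any() else 0)
E
```

```text
top lo 393 [596.3 -25.9 100. ] [596.8 -26.1  97.4]
top lo 331 [596.5 -25.8 101. ] [597.9 -26.2 100.1]
top hi 421 [631.7 248.6  99.2] [633.6 249.2  96.3]
top hi 337 [633.9 249.4 100.7] [634.8 249.4  99.9]
side lo 406 [590.3 -30.8  98.3] [592.8 -29.4  94.3]
side lo 306 [593.8 -29.3 100.6] [595.6 -28.2  99.8]
side hi 249 [624.7 243.7  97.9] [628.  246.4  93.3]
side hi 176 [629.6 245.7 100.7] [631.3 247.3 100. ]
```

The top view shows the rig at about (290,190) with +y pointing left. The knob is at (296,192), the can at (249,112), the bottle at (354,131) and the screwdriver at (275,253). The shaft runs along (0.133, 0.991), the knob is near (612.5, 90.5, 116), and all of these fit the given sizes.

move_arm:
  steps:
    - [0, 0, 1.35, 0.0202, 0.042, 0, 0.045]
    - [0, 0, 1.35, 0.0202, 0.042, 0, 0.045]
    - [0, 0, 1.35, 0.0202, 0.042, 0, 0.045]
    - [0, 0, 1.35, 0.0202, 0.042, 0, 0.045]
    - [0, 0, 1.35, 0.0202, 0.042, 0, 0.045]

```text
clock: 1.4
eef_pos: [390.7, -370.6, 231.6]
tool_rot: [3.141, -0.0, 0.579]
force: [0.5, 0.0, -1.1]
width: 44.9
gripper_force: 0.0
```

move_arm:
  steps:
    - [0, 0, 1.35, 0.0202, 0.042, 0, 0.045]
    - [0, 0, 1.35, 0.0202, 0.042, 0, 0.045]
    - [0, 0, 1.35, 0.0202, 0.042, 0, 0.045]
    - [0, 0, 1.35, 0.0202, 0.042, 0, 0.045]
    - [0, 0, 1.35, 0.0202, 0.042, 0, 0.045]

```text
clock: 1.9
eef_pos: [491.8, -160.5, 231.7]
tool_rot: [3.141, -0.0, 0.697]
force: [0.8, -0.7, 0.6]
width: 45.0
gripper_force: 0.0
```

move_arm:
  steps:
    - [0, 0, 1.35, 0.0202, 0.042, 0, 0.045]
    - [0, 0, 1.35, 0.0202, 0.042, 0, 0.045]
    - [0, 0, 1.35, 0.0202, 0.042, 0, 0.045]
    - [0, 0, 1.35, 0.0202, 0.042, 0, 0.045]
    - [0, 0, 1.35, 0.0202, 0.042, 0, 0.045]

```text
clock: 2.4
eef_pos: [592.8, 49.5, 231.5]
tool_rot: [3.141, -0.0, 0.815]
force: [1.0, -0.4, 0.3]
width: 45.1
gripper_force: 0.0
```

move_arm:
  steps:
    - [0, 0, 1.35, 0.0202, 0.042, 0, 0.045]
    - [0, 0, 0, 0, 0, 0, 0.045]
    - [0, 0, 0, 0, 0, 0, 0.045]

```text
clock: 2.7
eef_pos: [612.2, 91.1, 230.9]
tool_rot: [-3.141, 0.0, 0.84]
force: [-0.1, -0.2, -0.8]
width: 45.2
gripper_force: 0.0
```

```bash
python3 - <<'E'
from h import *
s=telemetry.read_state(); print(s["clock"],s["eef_pos"],s["tool_rot"],s["force"],s["torque"],s["width"],s["qpos"].round(2))
im,d=eyes.get_image("wrist"); cv2.imwrite("pics/w1.png",im); k=eyes.calibration("wrist"); print(k)
for n in ["knob","collar","pulley"]:
    for r in finder.pinpoint("wrist",n)[:2]: print(n,round(r["confidence"],2),w("wrist",r["location"]).round(1))
E
```

```text
2.7 [612.15626608  91.09560055 230.93688319] [-3.14126435e+00  3.85921089e-04  8.40416319e-01] [-0.09939839 -0.21277378 -0.83003616] [-0.08152287  0.00533727 -0.01498748] 45.17596400875074 [-0.13  0.58 -0.1   1.61  0.07  0.95 -0.99]
{'fx': 309.70691628693146, 'fy': 309.70691628693146, 'cx': 321.63804752709774, 'cy': 203.3582094470345, 'position': array([656.63803098, 139.62351716, 372.6494229 ]), 'attitude': array([ 2.87479238e+00, -5.32260352e-04, -7.32942854e-01])}
knob 0.65 [617.6  90.4  69.8]
knob 0.64 [616.   92.3 112.1]
collar 0.61 [618.6  91.3  71.9]
collar 0.53 [ 6.191e+02  1.141e+02 -2.000e-01]
pulley 0.55 [623.  116.8  73.3]
```

View pics/w1.png

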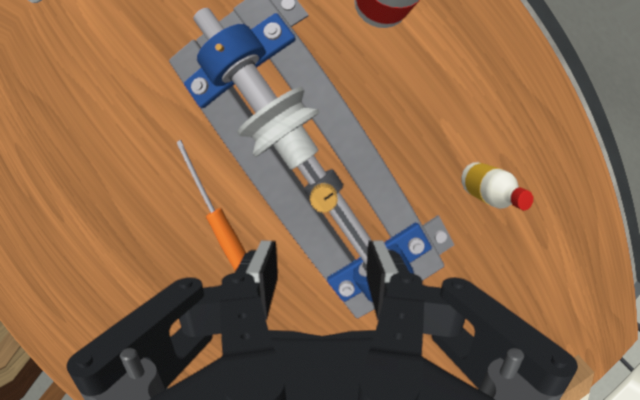

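The wrist view shows the brass knob at (324,197) with its index line, the pulley at (280,130) and the fingers at the bottom. I'll intersect the knob's pixels with its known top height to get its position.

```bash
python3 - <<'E'
from h import *
for c in ["wrist","top","side"]:
    im,d=eyes.get_image(c); k=eyes.calibration(c); M=R.from_euler('xyz',k["attitude"]).as_matrix()
    hsv=cv2.cvtColor(im,cv2.COLOR_BGR2HSV)
    v,u=np.nonzero((hsv[...,0]>14)&(hsv[...,0]<28)&(hsv[...,1]>120)&(d>0))
    a=(u-k["cx"])/k["fx"]; b=(v-k["cy"])/k["fy"]
    if c=="wrist":
        t=np.hypot(a,b)+1e-9; a,b=a/t*np.tan(t),b/t*np.tan(t)
    rays=np.c_[a,b,0*a+1]@M.T
    W=rays*d[v,u][:,None]+k["position"]
    m=(np.hypot(W[:,0]-614,W[:,1]-91)<25)&(W[:,2]>100)
    W=W[m]; top=W[:,2]>np.percentile(W[:,2],60)-2
    r=rays[m][top]; T=k["position"]+r*((124-k["position"][2])/r[:,2])[:,None]
    print(c,m.sum(),"top z",np.median(W[top,2]).round(1),"centre",((T.min(0)+T.max(0))/2).round(1),T.mean(0).round(1),(T.max(0)-T.min(0)).round(1), u[m].mean(),v[m].mean())
E
```

```text
wrist 595 top z 123.3 centre [615.5  93.7 124. ] [615.3  93.5 124. ] [22.1 22.   0. ] 320.4386554621849 194.16302521008404Traceback (most recent call last):
  File "<stdin>", line 12, in <module>
    return _quantile_unchecked(
        a, q, axis, out, overwrite_input, method, keepdims, weights)
    return _ureduce(a,
                    func=_quantile_ureduce_func,
    ...<5 lines>...
                    overwrite_input=overwrite_input,
                    method=method)
    r = func(a, **kwargs)
    result = _quantile(arr,
                       quantiles=q,
    ...<2 lines>...
                       out=out,
                       weights=wgt)
    slices_having_nans = np.isnan(arr[-1, ...])
                                  ~~~^^^^^^^^^
IndexError: index -1 is out of bounds for axis 0 with size 0
```

move_arm:
  steps:
    - [0, 0, 0, 0.0025, 0.002, -0.03, 0.045]
    - [0, 0, 0, 0, 0, -0.03, 0.045]
    - [0, 0, 0, 0, 0, -0.02, 0.045]
    - [0, 0, 0, 0, 0, 0, 0.045]

```text
clock: 3.4
eef_pos: [612.4, 90.5, 148.6]
tool_rot: [-3.138, 0.005, 0.837]
force: [-0.4, -0.1, 0.2]
width: 44.8
gripper_force: 0.0
```

```bash
python3 - <<'E'
from h import *
s=telemetry.read_state(); print(s["clock"],s["eef_pos"],s["tool_rot"])
for c in ["wrist"]:
    im,d=eyes.get_image(c); k=eyes.calibration(c); M=R.from_euler('xyz',k["attitude"]).as_matrix()
    cv2.imwrite("pics/w2.png",im)
    hsv=cv2.cvtColor(im,cv2.COLOR_BGR2HSV)
    v,u=np.nonzero((hsv[...,0]>14)&(hsv[...,0]<28)&(hsv[...,1]>120)&(d>0))
    a=(u-k["cx"])/k["fx"]; b=(v-k["cy"])/k["fy"]
    t=np.hypot(a,b)+1e-9; a,b=a/t*np.tan(t),b/t*np.tan(t)
    rays=np.c_[a,b,0*a+1]@M.T
    W=rays*d[v,u][:,None]+k["position"]
    m=(np.hypot(W[:,0]-614,W[:,1]-91)<25)&(W[:,2]>100)
    W=W[m]; top=W[:,2]>np.percentile(W[:,2],60)-2
    r=rays[m][top]; T=k["position"]+r*((124-k["position"][2])/r[:,2])[:,None]
    print(c,m.sum(),"top z",np.median(W[top,2]).round(1),"centre",((T.min(0)+T.max(0))/2).round(1),T.mean(0).round(1),(T.max(0)-T.min(0)).round(1), u[m].mean(),v[m].mean())
E
```

```text
3.4 [612.44308641  90.51261917 148.60989106] [-3.13806629  0.00495361  0.83669346]
wrist 1239 top z 125.1 centre [616.8  93.6 124. ] [616.5  93.4 124. ] [22. 23.  0.] 322.9402744148507 230.29701372074254
```

View pics/w2.png

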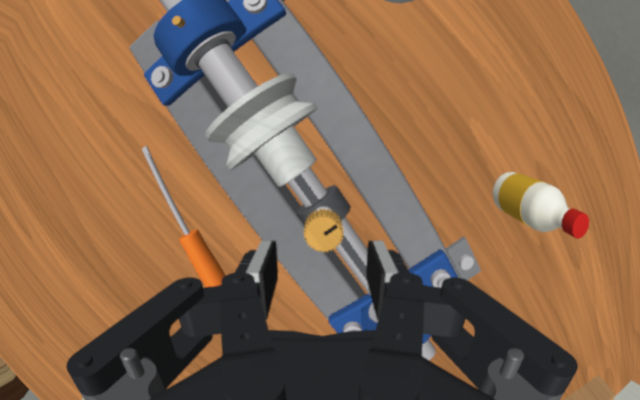

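The knob at (323,231) is centred between the fingers but sits a few millimetres ahead of them. I'll shift towards it and measure again.

move_arm:
  steps:
    - [0, 0, 0, 0.002, 0.002, -0.01, 0.045]
    - [0, 0, 0, 0, 0, 0, 0.045]
    - [0, 0, 0, 0, 0, 0, 0.045]

```text
clock: 3.75
eef_pos: [617.2, 94.0, 142.0]
tool_rot: [3.141, -0.001, 0.838]
force: [0.5, -0.0, -0.2]
width: 45.4
gripper_force: 0.0
```

```bash
cat >> h.py <<'E'
def knob(g):
    im,d=eyes.get_image("wrist"); k=eyes.calibration("wrist"); M=R.from_euler('xyz',k["attitude"]).as_matrix()
    hsv=cv2.cvtColor(im,cv2.COLOR_BGR2HSV)
    v,u=np.nonzero((hsv[...,0]>14)&(hsv[...,0]<28)&(hsv[...,1]>120)&(d>0))
    a=(u-k["cx"])/k["fx"]; b=(v-k["cy"])/k["fy"]
    t=np.hypot(a,b)+1e-9; a,b=a/t*np.tan(t),b/t*np.tan(t)
    rays=np.c_[a,b,0*a+1]@M.T
    W=rays*d[v,u][:,None]+k["position"]
    m=(np.hypot(W[:,0]-g[0],W[:,1]-g[1])<25)&(W[:,2]>100)
    W=W[m]; top=W[:,2]>np.percentile(W[:,2],60)-2
    r=rays[m][top]; T=k["position"]+r*((124-k["position"][2])/r[:,2])[:,None]
    return (T.min(0)+T.max(0))/2, im
E
python3 - <<'E'
from h import *
for i in range(3):
    s=telemetry.read_state(); K,im=knob((615,92)); p=s["eef_pos"]; 
    e=R.from_euler('xyz',s["tool_rot"]).as_matrix().T@(K-p)
    print(s["clock"],p,s["tool_rot"],K.round(1),"in tool",e.round(1))
E
```

```text
3.75 [617.20029252  93.96052497 141.95870723] [ 3.14097083e+00 -9.49792132e-04  8.37832613e-01] [615.8  93.5 124. ] in tool [-1.3 -0.7 18. ]
3.8 [617.2238884   93.91381396 142.04680299] [ 3.14081542e+00 -1.00673179e-03  8.37795600e-01] [615.7  93.5 124. ] in tool [-1.4 -0.9 18. ]
3.85 [617.15847426  93.87602873 142.01613652] [ 3.14085389e+00 -9.28405597e-04  8.37773100e-01] [616.   93.6 124. ] in tool [-1.  -0.7 18. ]
```

move_arm:
  steps:
    - [0, 0, 0, -0.0015, -0.0005, -0.02, 0.045]
    - [0, 0, 0, 0, 0, -0.015, 0.045]
    - [0, 0, 0, 0, 0, -0.007, 0.045]
    - [0, 0, 0, 0, 0, 0, 0.045]
    - [0, 0, 0, 0, 0, 0, 0.045]

```text
clock: 4.4
eef_pos: [615.5, 93.4, 99.4]
tool_rot: [3.141, -0.0, 0.838]
force: [0.2, 0.2, 0.4]
width: 45.8
gripper_force: 0.0
```

```bash
python3 - <<'E'
from h import *
s=telemetry.read_state(); K,im=knob((615,92)); p=s["eef_pos"]; cv2.imwrite("pics/w3.png",im[120:360,170:470])
e=R.from_euler('xyz',s["tool_rot"]).as_matrix().T@(K-p)
print(s["clock"],p,s["tool_rot"],s["force"],K.round(1),"in tool",e.round(1))
E
```

```text
4.4 [615.53239226  93.37304096  99.44932269] [ 3.14143651e+00 -2.58805508e-04  8.37778140e-01] [0.23914936 0.19861325 0.39219318] [616.1  93.7 124. ] in tool [  0.6   0.2 -24.6]
```

View pics/w3.png

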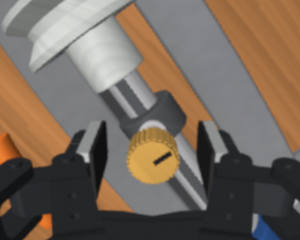

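The knob lies between the pads at crop (153,157), with the index line pointing up and to the right. I'll close the gripper.

move_arm:
  steps:
    - [0, 0, 0, 0, 0, 0, 0]
    - [0, 0, 0, 0, 0, 0, 0]
    - [0, 0, 0, 0, 0, 0, 0]
    - [0, 0, 0, 0, 0, 0, 0]
    - [0, 0, 0, 0, 0, 0, 0]

```text
clock: 4.95
eef_pos: [616.0, 93.2, 100.1]
tool_rot: [3.14, -0.001, 0.838]
force: [-0.4, -0.5, 5.8]
width: 19.8
gripper_force: 58.6
```

move_arm:
  steps:
    - [0, 0, 0, 0, 0, 0, 0]
    - [0, 0, 0, 0, 0, 0, 0]

```text
clock: 5.15
eef_pos: [616.0, 93.2, 100.1]
tool_rot: [3.14, -0.001, 0.838]
force: [-0.4, -0.7, 5.7]
width: 19.7
gripper_force: 58.6
```

```bash
python3 - <<'E'
from h import *
s=telemetry.read_state(); print(s["eef_pos"],s["tool_rot"],s["force"],s["torque"],s["width"],s["gripper_force"])
E
```

```text
[615.95193838  93.24723212 100.0502078 ] [ 3.14047439e+00 -1.14582974e-03  8.37640770e-01] [-0.42092007 -0.72209691  5.70716321] [-0.12071783  0.02190823  0.02734426] 19.666817573095372 58.63841235637665
```

move_arm:
  steps:
    - [0, 0, 6, 0, 0, 0, 0]
    - [0, 0, 6, 0, 0, 0, 0]
    - [0, 0, 6, 0, 0, 0, 0]
    - [0, 0, 6, 0, 0, 0, 0]
    - [0, 0, 0, 0, 0, 0, 0]

```text
clock: 5.65
eef_pos: [615.2, 93.6, 100.1]
tool_rot: [-3.142, -0.001, 1.259]
force: [-1.5, -0.4, 7.6]
width: 20.0
gripper_force: 58.9
```

```bash
python3 - <<'E'
from h import *
s=telemetry.read_state(); print(s["eef_pos"],s["tool_rot"],s["force"],s["torque"],s["width"],s["gripper_force"])
K,im=knob((615,92)); cv2.imwrite("pics/w4.png",im[120:360,170:470])
E
```

```text
[615.24863266  93.60390072 100.05044642] [-3.14153671e+00 -7.81644405e-04  1.25895017e+00] [-1.52724217 -0.40870786  7.60617604] [-0.089417    0.32073664  0.05899088] 19.958754570393936 58.94855439662933
```

View pics/w4.png

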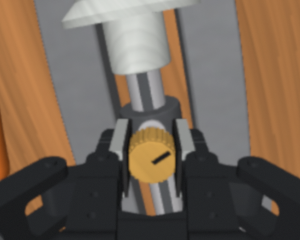

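The index line has not moved relative to the fingers, so the knob is turning with the gripper. I'll carry on.

move_arm:
  steps:
    - [0, 0, 8, 0, 0, 0, 0]
    - [0, 0, 8, 0, 0, 0, 0]
    - [0, 0, 8, 0, 0, 0, 0]
    - [0, 0, 8, 0, 0, 0, 0]
    - [0, 0, 8, 0, 0, 0, 0]

```text
clock: 6.2
eef_pos: [614.0, 93.5, 100.1]
tool_rot: [-3.139, -0.0, 1.96]
force: [-4.7, -0.1, 8.5]
width: 19.9
gripper_force: 59.2
```

move_arm:
  steps:
    - [0, 0, 8, 0, 0, 0, 0]
    - [0, 0, 0, 0, 0, 0, 0]
    - [0, 0, 0, 0, 0, 0, 0]
    - [0, 0, 0, 0, 0, 0, 0]

```text
clock: 6.6
eef_pos: [613.8, 93.4, 100.1]
tool_rot: [-3.139, -0.001, 2.095]
force: [-3.3, -0.7, 10.2]
width: 19.9
gripper_force: 59.3
```

```bash
python3 - <<'E'
from h import *
s=telemetry.read_state(); print(s["eef_pos"],s["tool_rot"],s["force"],s["torque"],s["width"],s["gripper_force"],s["qpos"].round(2))
K,im=knob((615,92)); cv2.imwrite("pics/w5.png",im[120:360,170:470])
E
```

```text
[613.79459438  93.35679659 100.09114442] [-3.13905631e+00 -6.37396325e-04  2.09471586e+00] [-3.34340879 -0.67814134 10.15426495] [-0.18902403  0.98671111  0.08089378] 19.888379116422882 59.271851778030396 [ 0.06  0.78 -0.43  1.7   0.45  0.76 -0.06]
```

View pics/w5.png

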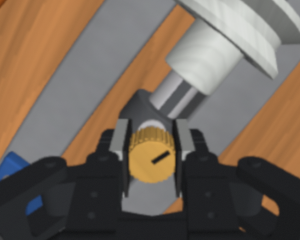

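Still no slip, and the thumbscrew is about 1.25 rad loose. Next I slide along the shaft through the part that must be free.

move_arm:
  steps:
    - [0, 0, 0, 0.0003, 0.002, 0.0005, 0]
    - [0, 0, 0, 0.0005, 0.004, 0, 0]
    - [0, 0, 0, 0.0005, 0.004, 0, 0]
    - [0, 0, 0, 0.0005, 0.004, 0, 0]
    - [0, 0, 0, 0, 0, 0, 0]

```text
clock: 7.15
eef_pos: [615.6, 107.1, 100.2]
tool_rot: [-3.139, -0.0, 2.095]
force: [-3.7, -1.1, 8.4]
width: 19.8
gripper_force: 59.0
```

move_arm:
  steps:
    - [0, 0, 0, 0.0, 0.003, 0, 0]
    - [0, 0, 0, 0.0, 0.003, 0, 0]
    - [0, 0, 0, 0.0004, 0.003, 0, 0]
    - [0, 0, 0, 0.0004, 0.003, 0, 0]

```text
clock: 7.55
eef_pos: [616.7, 116.8, 100.1]
tool_rot: [-3.137, 0.003, 2.094]
force: [-3.5, -7.5, 9.5]
width: 20.1
gripper_force: 59.2
```

move_arm:
  steps:
    - [0, 0, 0, 0.0001, 0.001, 0, 0]
    - [0, 0, 0, 0.0001, 0.001, 0, 0]
    - [0, 0, 0, 0.0001, 0.001, 0, 0]

```text
clock: 7.85
eef_pos: [617.0, 118.3, 100.1]
tool_rot: [-3.136, 0.004, 2.093]
force: [-3.3, -6.8, 10.3]
width: 19.9
gripper_force: 59.1
```

move_arm:
  steps:
    - [0, 0, 0, 0.0001, 0.001, 0, 0]
    - [0, 0, 0, 0.0001, 0.001, 0, 0]
    - [0, 0, 0, 0.0001, 0.001, 0, 0]

```text
clock: 8.15
eef_pos: [617.3, 121.2, 100.1]
tool_rot: [-3.136, 0.004, 2.093]
force: [-3.0, -7.6, 9.3]
width: 19.8
gripper_force: 59.1
```

move_arm:
  steps:
    - [0, 0, 0, 0.0001, 0.001, 0, 0]
    - [0, 0, 0, 0.0001, 0.001, 0, 0]
    - [0, 0, 0, 0.0001, 0.001, 0, 0]

```text
clock: 8.45
eef_pos: [617.7, 124.2, 100.2]
tool_rot: [-3.136, 0.004, 2.093]
force: [-2.3, -7.0, 10.3]
width: 19.9
gripper_force: 59.1
```

move_arm:
  steps:
    - [0, 0, 0, 0.0001, 0.001, 0, 0]
    - [0, 0, 0, 0.0001, 0.001, 0, 0]
    - [0, 0, 0, 0.0001, 0.001, 0, 0]

```text
clock: 8.75
eef_pos: [618.1, 127.2, 100.2]
tool_rot: [-3.136, 0.004, 2.093]
force: [-3.9, -7.2, 9.8]
width: 20.2
gripper_force: 59.1
```

move_arm:
  steps:
    - [0, 0, 0, 0.0001, 0.001, 0, 0]
    - [0, 0, 0, 0.0001, 0.001, 0, 0]
    - [0, 0, 0, 0.0001, 0.001, 0, 0]

```text
clock: 9.05
eef_pos: [618.5, 130.2, 100.2]
tool_rot: [-3.136, 0.004, 2.093]
force: [-3.1, -7.6, 8.9]
width: 20.1
gripper_force: 59.1
```

move_arm:
  steps:
    - [0, 0, 0, 0.0001, 0.001, 0, 0]
    - [0, 0, 0, 0.0001, 0.001, 0, 0]
    - [0, 0, 0, 0.0001, 0.001, 0, 0]

```text
clock: 9.35
eef_pos: [618.9, 133.2, 100.2]
tool_rot: [-3.137, 0.004, 2.093]
force: [-2.2, -5.7, 9.8]
width: 19.9
gripper_force: 59.1
```

move_arm:
  steps:
    - [0, 0, 0, 0.0001, 0.001, 0, 0]
    - [0, 0, 0, 0.0001, 0.001, 0, 0]
    - [0, 0, 0, 0.0001, 0.001, 0, 0]

```text
clock: 9.65
eef_pos: [619.3, 136.2, 100.1]
tool_rot: [-3.137, 0.004, 2.093]
force: [-2.0, -7.0, 8.3]
width: 20.3
gripper_force: 59.0
```

move_arm:
  steps:
    - [0, 0, 0, 0.0001, 0.001, 0, 0]
    - [0, 0, 0, 0.0001, 0.001, 0, 0]
    - [0, 0, 0, 0.0001, 0.001, 0, 0]

```text
clock: 9.95
eef_pos: [619.7, 139.2, 100.2]
tool_rot: [-3.137, 0.004, 2.093]
force: [-3.3, -6.3, 9.2]
width: 19.8
gripper_force: 59.0
```

move_arm:
  steps:
    - [0, 0, 0, 0.0001, 0.001, 0, 0]
    - [0, 0, 0, 0.0001, 0.001, 0, 0]
    - [0, 0, 0, 0.0001, 0.001, 0, 0]

```text
clock: 10.25
eef_pos: [620.1, 142.2, 100.2]
tool_rot: [-3.137, 0.004, 2.093]
force: [-2.1, -6.6, 8.8]
width: 20.2
gripper_force: 59.0
```

move_arm:
  steps:
    - [0, 0, 0, 0.0001, 0.001, 0, 0]
    - [0, 0, 0, 0.0001, 0.001, 0, 0]
    - [0, 0, 0, 0.0001, 0.001, 0, 0]

```text
clock: 10.55
eef_pos: [620.5, 145.1, 100.2]
tool_rot: [-3.137, 0.004, 2.092]
force: [-2.6, -6.5, 8.0]
width: 19.6
gripper_force: 59.0
```

move_arm:
  steps:
    - [0, 0, 0, 0.0001, 0.001, 0, 0]
    - [0, 0, 0, 0.0001, 0.001, 0, 0]
    - [0, 0, 0, 0.0001, 0.001, 0, 0]

```text
clock: 10.85
eef_pos: [620.7, 147.0, 100.1]
tool_rot: [-3.136, 0.006, 2.092]
force: [-1.5, -9.7, 9.8]
width: 19.9
gripper_force: 59.2
```

The force has risen to 9.7 N and the advance is falling behind the command, so the pulley has reached the sleeve. From here I raise the load gently.

move_arm:
  steps:
    - [0, 0, 0, 0, 0.0005, 0, 0]
    - [0, 0, 0, 0, 0, 0, 0]

```text
clock: 11.05
eef_pos: [620.7, 147.0, 100.1]
tool_rot: [-3.135, 0.006, 2.092]
force: [-1.8, -10.3, 9.6]
width: 19.7
gripper_force: 59.1
```

move_arm:
  steps:
    - [0, 0, 0, 0.0001, 0.001, 0, 0]
    - [0, 0, 0, 0, 0, 0, 0]

```text
clock: 11.25
eef_pos: [620.7, 147.1, 100.1]
tool_rot: [-3.134, 0.007, 2.091]
force: [-2.5, -10.5, 10.6]
width: 19.8
gripper_force: 59.2
```

move_arm:
  steps:
    - [0, 0, 0, 0.0001, 0.001, 0, 0]
    - [0, 0, 0, 0, 0.0005, 0, 0]
    - [0, 0, 0, 0, 0, 0, 0]

```text
clock: 11.55
eef_pos: [620.7, 147.2, 100.1]
tool_rot: [-3.133, 0.008, 2.091]
force: [-2.8, -12.7, 12.0]
width: 19.9
gripper_force: 59.3
```

move_arm:
  steps:
    - [0, 0, 0, 0.0001, 0.001, 0, 0]
    - [0, 0, 0, 0, 0.0005, 0, 0]
    - [0, 0, 0, 0, 0, 0, 0]

```text
clock: 11.85
eef_pos: [620.7, 147.4, 100.0]
tool_rot: [-3.131, 0.01, 2.09]
force: [-4.0, -14.4, 11.9]
width: 20.0
gripper_force: 59.5
```

move_arm:
  steps:
    - [0, 0, 0, 0, 0, 0, 0]
    - [0, 0, 0, 0, 0, 0, 0]
    - [0, 0, 0, 0, 0, 0, 0]
    - [0, 0, 0, 0, 0, 0, 0]

```text
clock: 12.25
eef_pos: [620.7, 147.4, 100.0]
tool_rot: [-3.132, 0.01, 2.09]
force: [-3.7, -13.3, 12.1]
width: 19.8
gripper_force: 59.5
```

move_arm:
  steps:
    - [0, 0, -6, 0, -0.0005, 0, 0]
    - [0, 0, -6, 0, 0, 0, 0]
    - [0, 0, -6, 0, 0, 0, 0]
    - [0, 0, -6, 0, 0, 0, 0]

```text
clock: 12.65
eef_pos: [621.5, 147.6, 100.1]
tool_rot: [-3.138, 0.011, 1.667]
force: [-0.7, -13.6, 8.6]
width: 19.7
gripper_force: 59.1
```

move_arm:
  steps:
    - [0, 0, -6, 0, 0, 0, 0]
    - [0, 0, -6, 0, 0, 0, 0]
    - [0, 0, -6, 0, 0, 0, 0]
    - [0, 0, -6, 0, 0, 0, 0]

```text
clock: 13.05
eef_pos: [622.4, 147.6, 100.1]
tool_rot: [3.138, 0.01, 1.248]
force: [0.2, -13.2, 5.9]
width: 20.0
gripper_force: 59.0
```

move_arm:
  steps:
    - [0, 0, -6, 0, 0, 0, 0]
    - [0, 0, -6, 0, 0, 0, 0]
    - [0, 0, -6, 0, 0, 0, 0]
    - [0, 0, -6, 0, 0, 0, 0]

```text
clock: 13.45
eef_pos: [623.1, 147.1, 100.1]
tool_rot: [3.133, 0.007, 0.829]
force: [2.2, -14.0, 5.1]
width: 20.0
gripper_force: 58.9
```

move_arm:
  steps:
    - [0, 0, -4, 0, 0, 0, 0]
    - [0, 0, -4, 0, 0, 0, 0]
    - [0, 0, 0, 0, 0, 0, 0]

```text
clock: 13.75
eef_pos: [624.1, 147.7, 100.2]
tool_rot: [3.132, 0.004, 0.692]
force: [4.0, -12.8, 3.1]
width: 19.8
gripper_force: 58.9
```

```bash
python3 - <<'E'
from h import *
s=telemetry.read_state(); print(s["eef_pos"],s["tool_rot"],s["force"],s["torque"],s["width"],s["qpos"].round(2))
K,im=knob((622,147)); cv2.imwrite("pics/w6.png",im[120:360,170:470])
E
```

```text
[624.05908701 147.73911974 100.19842683] [3.13166864 0.00360341 0.69225451] [  4.01102625 -12.77351386   3.10354389] [-2.77779362 -0.93642413 -0.02545646] 19.75885798930501 [-0.26  0.77 -0.04  1.65  0.06  0.72 -1.21]
```

View pics/w6.png

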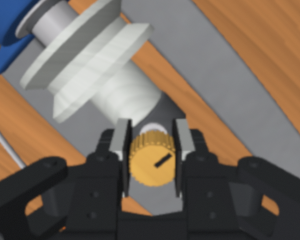

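The collar is up against the boss, and the index line has begun to slip slightly against the fingers, which suggests the stop. I'll turn a bit more to be sure it is hard down.

move_arm:
  steps:
    - [0, 0, -4, 0, 0, 0, 0]
    - [0, 0, -4, 0, 0, 0, 0]
    - [0, 0, -4, 0, 0, 0, 0]
    - [0, 0, 0, 0, 0, 0, 0]

```text
clock: 14.2
eef_pos: [625.3, 147.7, 100.3]
tool_rot: [3.13, -0.001, 0.486]
force: [7.0, -13.6, 0.9]
width: 19.9
gripper_force: 58.8
```

```bash
python3 - <<'E'
from h import *
s=telemetry.read_state(); print(s["eef_pos"],s["tool_rot"],s["force"],s["torque"],s["width"])
K,im=knob((622,147)); cv2.imwrite("pics/w7.png",cv2.resize(im[220:340,250:400],None,fx=4,fy=4))
E
```

```text
[625.28580454 147.74176803 100.29286236] [ 3.12971771e+00 -7.95919540e-04  4.85601316e-01] [  6.97340314 -13.6360539    0.89315013] [-2.86812182 -1.42283944  0.78594264] 19.898876029454847
```

View pics/w7.png

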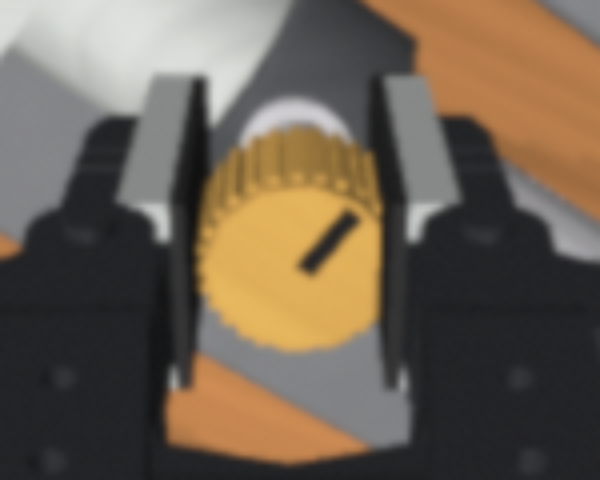

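The index line has slipped about 15° in the grip against 0.8 N·m, so the screw is hard down. I'll relieve the push and then release.

move_arm:
  steps:
    - [0, 0, 0, 0.001, -0.002, 0, 0]
    - [0, 0, 0, 0.001, -0.002, 0, 0]
    - [0, 0, 0, 0, 0, 0, 0]

```text
clock: 14.55
eef_pos: [625.5, 147.4, 100.2]
tool_rot: [3.135, -0.0, 0.489]
force: [3.5, -7.6, 3.3]
width: 19.8
gripper_force: 58.8
```

move_arm:
  steps:
    - [0, 0, 0, 0.001, -0.002, 0, 0]
    - [0, 0, 0, 0.001, -0.002, 0, 0]
    - [0, 0, 0, 0, 0, 0, 0]

```text
clock: 14.85
eef_pos: [625.7, 147.2, 100.2]
tool_rot: [3.14, 0.0, 0.49]
force: [0.3, -4.4, 5.3]
width: 19.5
gripper_force: 59.1
```

move_arm:
  steps:
    - [0, 0, 0, 0, -0.002, 0, 0]
    - [0, 0, 0, 0, 0, 0, 0.035]
    - [0, 0, 0, 0, 0, 0, 0.035]
    - [0, 0, 0, 0, 0, 0, 0.035]
    - [0, 0, 0, 0, 0, 0, 0.035]

```text
clock: 15.35
eef_pos: [625.0, 146.6, 99.4]
tool_rot: [-3.141, 0.001, 0.489]
force: [0.3, -0.6, -0.1]
width: 35.1
gripper_force: 0.0
```

move_arm:
  steps:
    - [0, 0, 0, 0, 0, 0.01, 0.035]
    - [0, 0, 0, 0, 0, 0.02, 0.035]
    - [0, 0, 0, 0, 0, 0.04, 0.035]
    - [0, 0, 0, 0, 0, 0.04, 0.035]
    - [0, 0, 0, 0, 0, 0.02, 0.035]

```text
clock: 15.85
eef_pos: [627.2, 146.7, 234.5]
tool_rot: [3.14, -0.006, 0.488]
force: [0.4, -0.3, -0.2]
width: 35.0
gripper_force: 0.0
```

```bash
python3 - <<'E'
from h import *
s=telemetry.read_state(); print(s["eef_pos"],s["force"])
K,im=knob((622,147)); print(K); cv2.imwrite("pics/w8.png",im)
E
```

```text
[627.22911939 146.73095738 234.4778634 ] [ 0.41506921 -0.29386991 -0.19933484]
[623.87994708 146.157914   124.        ]
```

View pics/w8.png

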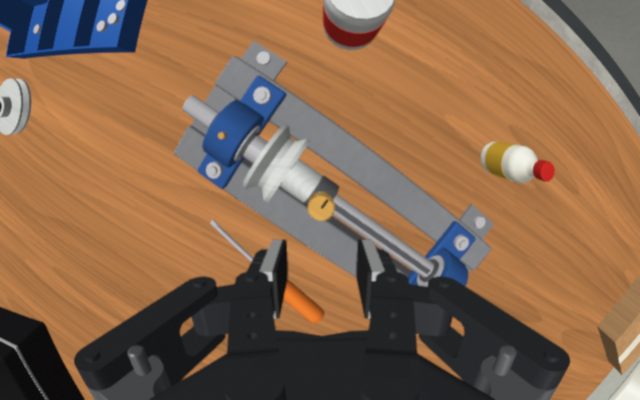

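The collar at (326,190) sits flush on the boss, and the knob's index is back at its tight heading once the camera's turn is allowed for. The can, bottle and screwdriver are undisturbed.

```bash
python3 -c "
from h import *
print(ctrl.finish_job())"
```

```text
the job is handed in; nothing more can be done
None
```

The job is handed in, with no verdict returned: the thumbscrew was loosened about 1.25 rad, the pulley was pressed onto the sleeve with about 11 N (estimated from the wrist force), and the screw was driven hard down with the collar against the boss before letting go.

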